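# Find the heavy box by feel and put it in the hall tray

## Task

Of the three look-alike card boxes on the hall table one is packed with metal and the other two are nearly empty. Find the heavy one by feel: take a box by the ball knob on its end, raise that end only slightly while its other end stays on the table, and hold it a moment to sense the weight. Then set the heavy box gently into the wooden tray, knob towards the tray's open front, press it snugly against the tall back wall without ramming it, and let go, leaving the light boxes standing where they were and the other things undisturbed.

Things in the scene. Friction and masses are not known exactly. Their poses are not given: they have to be found in the camera images.
- carton_1: one of three closed rigid card storage boxes that look the same, 130 long (its x) x 56 wide (y) x 60 high, paper strip along the top, a ball knob on the -x end. Origin: centre of its underside; z up; centre of mass at its centre. One box, at random, weighs 0.62 to 0.9 kg, the others 0.2 to 0.3 kg; raising it by the knob takes 0.43 of that. Any name may stand at any place in the row
- carton_2: one of three closed rigid card storage boxes that look the same, 130 long (its x) x 56 wide (y) x 60 high, paper strip along the top, a ball knob on the -x end. Origin: centre of its underside; z up; centre of mass at its centre. One box, at random, weighs 0.62 to 0.9 kg, the others 0.2 to 0.3 kg; raising it by the knob takes 0.43 of that. Any name may stand at any place in the row
- carton_3: one of three closed rigid card storage boxes that look the same, 130 long (its x) x 56 wide (y) x 60 high, paper strip along the top, a ball knob on the -x end. Origin: centre of its underside; z up; centre of mass at its centre. One box, at random, weighs 0.62 to 0.9 kg, the others 0.2 to 0.3 kg; raising it by the knob takes 0.43 of that. Any name may stand at any place in the row
- knob_1 (a point): centre of the wooden ball knob, 24 across, of the box of the same number: 87 in front (-x) of the box's centre, 35 above its underside, on a 10 thick stem. Pinched from both sides (along the box's y) the ball turns in the grip, so the box pivots on its far lower edge; grip friction adds up to 1 N at the wrist while raising and takes as much off while lowering
- knob_2 (a point): centre of the wooden ball knob, 24 across, of the box of the same number: 87 in front (-x) of the box's centre, 35 above its underside, on a 10 thick stem. Pinched from both sides (along the box's y) the ball turns in the grip, so the box pivots on its far lower edge; grip friction adds up to 1 N at the wrist while raising and takes as much off while lowering
- knob_3 (a point): centre of the wooden ball knob, 24 across, of the box of the same number: 87 in front (-x) of the box's centre, 35 above its underside, on a 10 thick stem. Pinched from both sides (along the box's y) the ball turns in the grip, so the box pivots on its far lower edge; grip friction adds up to 1 N at the wrist while raising and takes as much off while lowering
- table: the teak table top, its upper face at height 0. The boxes (cartons) stand on it in a row, left to right, their x axes pointing away from the robot within 0.15 rad, at least 38 mm of free table between neighbours
- tray: dark wooden tray fixed to the table, floor 170 long (its x) x 100 wide x 6 thick, open at the front (-x). Two side rails along x, 20 high above the table, 84 clear between them; a taller back wall closes the +x end. Origin: centre of the underside of the floor; x points from the open front to the back wall, roughly away from the robot
- backwall: the tray's back wall, 10 thick, 100 wide, 45 high above the table, rigid. Origin: middle of its inner face at the height of the tray floor's upper face (6 above the table), 85 from the tray's origin; x points into the wall, y along it. A box pressed home lengthways has its centre 65 in front of this origin
- paperweight: bystander: clear glass ball paperweight on a flat foot, 68 across, 69 high. Origin: centre of the foot
- organiser: bystander: clear plastic pill organiser, a row of seven small flap doors, 36 (x) x 154 (y) x 24 high. Origin: centre of the underside
- doorstop: bystander: red plastic wedge doorstop, 100 (x) x 40 x 24 high. Origin: centre of the underside
- key: bystander: silver key in a purple hard silicone cover, 66 (x) x 30 x 8 high. Origin: underside, 2 from its middle

How it is judged:
By the outcome, as a careful person would: the job done as asked, in the order asked, and still so for the second after the job is handed in, with the robot touching nothing.
It also fails if it takes over 72 s, if anything falls off the work surface, if the arm or the gripper's body presses on something with over 40 N, if the wrist force passes 120 N, or if a joint passes its speed limit or range.

## Robot

A 7-joint arm with a two-finger parallel gripper is mounted at the origin on the work surface. World frame = base frame: x ahead of the robot, y to its left, z up, the work surface at z = 0. Lengths are in m, angles in rad, forces in N, time in s.
With the tool pointing down it reaches from about 0.4 to 0.85 m from the base axis. Payload 4.4 kg.
Tool frame: the origin (TCP) lies between the finger pads; the fingertips stand nose_length ahead of it and the grasp point (between the pads) lies 6 mm ahead of it (nose_length is the distance from the TCP to the fingertips, in m); z points along the fingers, y is the line along which they close (so a half turn about z gives the same grasp; the last joint's range is limited). The gripper opens to 94 mm and grips with 3 to 60 N. Pads are 16 mm wide; open, the fingers measure 119 mm over their backs; the gripper's body (75 mm by 177 mm) begins 78 mm behind the grasp point.
Start: joints at [-1.28, 0.628, 0.038, 1.517, -0.027, 0.996, -0.02], TCP at [0.227, 0.609, 0.23] pointing down, gripper open.
Joint ranges: [-3.06, 3.06], [-0.37, 2.12], [-1.25, 1.32], [0.18, 2.47], [-1.1, 4.24], [0.23, 1.98], [-2.94, 2.94]. Speed limits (rad/s): [2.57, 2.57, 3.14, 3.14, 3.14, 3.14, 3.14].

## Interface

Orientations are given as a unit quaternion [x, y, z, w].
In Python, from bench import * gives the robot as it stands. The module is installed in compiled form; this text tells all that it offers.
- The arm moves only by the tool move_arm, never from a script. Its arguments are lists of equal length, an entry for each row: "fingers": the finger opening in m, from 0 to 0.094; "xyz": the shift along the tool's x, y, z in m, a list of three; "angular": the turn, a rotation vector about the tool's x, y, z in degrees, a list of three. A call has exactly 5 rows; each row is the pose to reach, as a shift and turn from the pose commanded when the call began, along the tool's axes at that moment; what a row does not reach only later rows make up. A row lasts 1/10 s, in which the tool goes at most 50 mm and 8.59 degrees, less where a joint would pass 70% of its speed; a pose out of reach is approached as far as the arm can. A call with a gripper value outside its range is refused whole. The fingers move at their own pace and stop on an object; "newtons" is the grip in N (left out, the last holds). Time passes only in rows, so rows that repeat a pose let the fingers close, or fill a call up. It gives the time, the measured TCP pose, the force, the opening and the grip force at its end, in the units of the state.
- get_obs(): the state, without advancing time (a new reading comes with each control period).
- snapshot(name): name is "scene" or "top" or "wrist"; returns (picture, depth): 420x560x3 uint8, blue, green, red; 420x560 float32, m along the optical axis (not along the pixel's ray), 0 where there is no reading.
- camera_info(name): a dict with "fx", "fy", "cx", "cy" (pixels), "k1" (the pictures are not rectified: a ray, as slopes to the right and down, at radius r is drawn at 1 + k1 r^2 times it, then the intrinsics apply), "view" (4x4, takes a point from world to camera coordinates); the wrist camera has in their place "hand_eye" (4x4, takes a point from camera to tool coordinates, whose origin is the TCP and whose axes are the flange's). Camera axes: x right, y down, z forward; pixel columns grow to the right and rows downward; lengths in m; the calibration is good to about 2 mm. A picture is of the moment at which its call begins: read the wrist's pose just before it. camera_info takes no time and is no camera call.
- sign_off(): hands the job in; it is judged then, once.
The state is a dict: "time": time; "joint_pos": joint angles; "joint_velocities": joint speeds; "effort": joint torques, N m; "ee_pos": TCP position; "ee_rot": TCP orientation; "ft_force": force on the tool from outside, world axes, zero at the start; "torque": the same for the moment, N m; "opening": finger opening in m; "grasp_force": force on a finger pad.
Only numpy, scipy, OpenCV 4.12 (cv2) and the standard library are available. Lean on these libraries where they do the work, as an engineer would, in place of code of your own. Each camera call takes 0.05 s, during which the arm holds its last target. There are 200 camera calls.

## Working session

There is one attempt and no reset: what is moved stays moved. The work goes in short steps, Python scripts to look and compute and a tool call to move; the robot and the scene stay as the last step left them, time stands still between calls to the robot, and variables do not carry over. Pictures are saved under pics/ and viewed, at most 10 in all, crops included, and the job is handed in when it is done.

Besides the shell and the picture viewer there is one more tool, called after ">>>" as name(argument=value, ...) on one line, values as JSON. move_arm: Moves the arm, as the interface text tells. Its arguments: {"type":"object","properties":{"fingers":{"type":"array","items":{"type":"number"}},"xyz":{"type":"array","items":{"type":"array","items":{"type":"number"}}},"angular":{"type":"array","items":{"type":"array","items":{"type":"number"}}},"newtons":{"type":"number"}},"required":["fingers","xyz","angular"]}

```bash
mkdir -p pics && python3 - <<'E'
from bench import *
import cv2,numpy as np,pickle
o=get_obs();print({k:np.round(v,3).tolist() for k,v in o.items()})
for n in("scene","top"):
    im,d=snapshot(n);c=camera_info(n);pickle.dump((im,d,c),open(n+".pkl","wb"));cv2.imwrite(f"pics/{n}0.png",im);print(n,c)
c=camera_info("wrist");print(c)
E
```

```text
{'time': 0.0, 'joint_pos': [-1.28, 0.629, 0.038, 1.518, -0.027, 0.996, -0.02], 'joint_velocities': [-0.002, 0.002, -0.0, -0.001, 0.0, -0.0, -0.0], 'effort': [-0.0, -54.973, 1.144, -18.664, -0.052, 0.024, 0.0], 'ee_pos': [0.227, 0.608, 0.23], 'ee_rot': [0.177, 0.984, -0.001, -0.0], 'ft_force': [-0.149, 0.104, 0.755], 'torque': [-0.051, -0.011, 0.042], 'grasp_force': 0.0, 'opening': 0.094}
scene {'fx': 513.9132683597469, 'fy': 513.9132683597469, 'cx': 280.953935192756, 'cy': 209.50780368484084, 'k1': -0.09413597498995721, 'view': array([[-2.08855817e-01,  9.77945875e-01,  1.05488056e-03,
         8.97015383e-02],
       [ 6.17059204e-01,  1.32619439e-01, -7.75661023e-01,
        -3.05094820e-01],
       [-7.58694396e-01, -1.61350393e-01, -6.31148845e-01,
         1.58060852e+00],
       [ 0.00000000e+00,  0.00000000e+00,  0.00000000e+00,
         1.00000000e+00]])}
top {'fx': 525.4785580791033, 'fy': 525.4785580791033, 'cx': 282.78906816402394, 'cy': 218.02537841184213, 'k1': -0.12548119097545693, 'view': array([[ 0.00541504, -0.99997596, -0.00433167,  0.04447419],
       [-0.99453291, -0.00493373, -0.10430704,  0.54812115],
       [ 0.10428316,  0.00487281, -0.99453571,  1.10042903],
       [ 0.        ,  0.        ,  0.        ,  1.        ]])}
{'fx': 365.82232340945575, 'fy': 365.82232340945575, 'cx': 279.4620366252162, 'cy': 211.34433455859104, 'k1': -0.07231990384021231, 'hand_eye': array([[-2.94808237e-04, -9.58492345e-01, -2.85118113e-01,
         8.36410823e-02],
       [ 9.99999837e-01, -4.21853366e-04,  3.84174235e-04,
         1.25760077e-04],
       [-4.88506099e-04, -2.85117953e-01,  9.58492313e-01,
        -1.53898454e-01],
       [ 0.00000000e+00,  0.00000000e+00,  0.00000000e+00,
         1.00000000e+00]])}
```

View pics/top0.png

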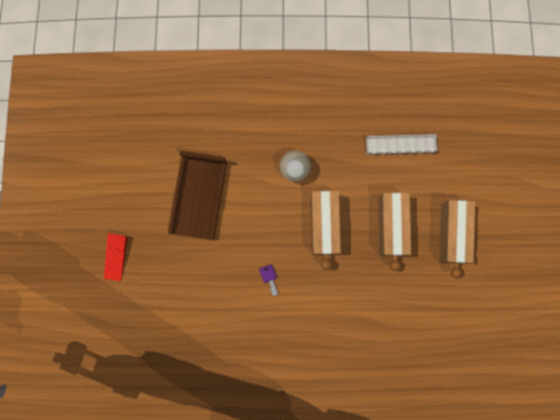

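View pics/scene0.png

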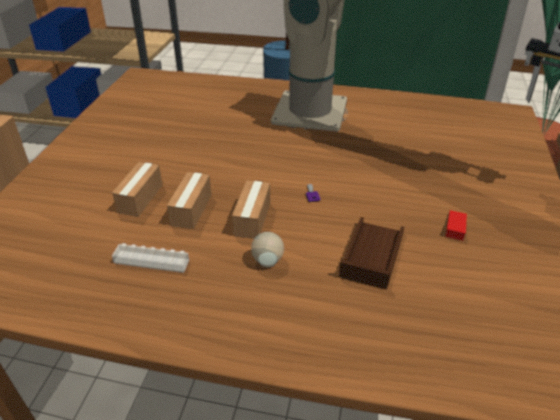

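The top view shows the tray at about (200,197), with its tall back wall at the upper end. The boxes are at (326,223), (397,225) and (460,232), and their knobs at (326,264), (396,266) and (457,272). The key is at (270,280), between the tray and the first box, and the glass ball is at (295,166).

```bash
cat > h.py <<'E'
import cv2,numpy as np,pickle
from scipy.spatial.transform import Rotation as R
def rays(c,uv):
    K=np.array([[c['fx'],0,c['cx']],[0,c['fy'],c['cy']],[0,0,1.]])
    p=cv2.undistortPoints(np.float64(uv).reshape(-1,1,2),K,np.array([c['k1'],0,0,0,0.]))[:,0]
    return np.c_[p,np.ones(len(p))]
def cam2world(c,obs=None):
    if 'view' in c: return np.linalg.inv(c['view'])
    T=np.eye(4);T[:3,:3]=R.from_quat(obs['ee_rot']).as_matrix();T[:3,3]=obs['ee_pos'];return T@c['hand_eye']
def cast(c,uv,z,obs=None):
    T=cam2world(c,obs);d=rays(c,uv)@T[:3,:3].T;o=T[:3,3]
    return o+d*((z-o[2])/d[:,2])[:,None]
def deep(c,uv,dep,obs=None):
    T=cam2world(c,obs);return (rays(c,uv)*np.asarray(dep)[:,None])@T[:3,:3].T+T[:3,3]
def blobs(m,amin):
    n,l,s,_=cv2.connectedComponentsWithStats(m.astype(np.uint8));return [np.argwhere(l==i)[:,::-1] for i in range(1,n) if s[i,4]>=amin]
def axis(P):
    (cx,cy),(a,b),t=cv2.minAreaRect(np.float32(P[:,:2]*1000));t=np.radians(t)
    if a<b: t+=np.pi/2;a,b=b,a
    t=(t+np.pi/2)%np.pi-np.pi/2
    return np.round([cx,cy,a,b],1),round(t,3)
E
python3 - <<'E'
from h import *
im,d,c=pickle.load(open('top.pkl','rb'))
b,g,r=[im[...,i].astype(int) for i in range(3)]
U=np.mgrid[0:420,0:560]
roi=np.zeros((420,560),bool);roi[180:285,300:490]=1
for B in blobs((b>150)&(g>150)&roi,100):
    print('strip',axis(cast(c,B,.06)))
print('knob',cast(c,[[326,264],[396,266],[457,272]],.035).round(3).tolist())
m=np.zeros_like(roi);m[140:250,150:245]=1
for B in blobs((r<75)&m,400):
    P=deep(c,B,d[B[:,1],B[:,0]]);print('tray',len(B),np.percentile(P[:,2],[2,20,50,90,99]).round(4))
    f=P[P[:,2]<.012];print('floor',axis(f));w=P[P[:,2]>.03];print('wall',len(w),axis(w)); rl=P[(P[:,2]>.013)&(P[:,2]<.026)];print('rails',axis(rl))
for n,B in(('red',blobs((r>150)&(g<60),100)),('purple',blobs((b>g+30)&(r<140)&(b>50),30))):
    for q in B: print(n,axis(cast(c,q,.015)))
print('key tip',cast(c,[[275,295]],.004).round(3),'ball',cast(c,[[295,166]],.05).round(3),'org',cast(c,[[366,145],[437,145]],.02).round(3).tolist())
E
```

```text
strip (array([537.1, -42.4, 130.2,  18.3]), np.float64(0.023))
strip (array([ 534.6, -191.7,  128.6,   18.2]), np.float64(0.007))
strip (array([ 519.3, -329.5,  128.2,   18.5]), np.float64(-0.058))
knob [[0.45, -0.045, 0.035], [0.446, -0.194, 0.035], [0.433, -0.327, 0.035]]
tray 830 [0.0008 0.006  0.011  0.0383 0.0486]
floor (array([594.9, 232.2, 172.4,  94.5]), np.float64(-0.137))
wall 114 (array([578.5, 132. , 341.3,  63.8]), np.float64(0.731))
rails (array([596.2, 232.5, 172.6,  95.2]), np.float64(-0.139))
red (array([461.9, 416.4,  99.2,  39.3]), np.float64(-0.068))
purple (array([429.4,  79.7,  31.9,  28.6]), np.float64(0.41))
key tip [[0.383 0.063 0.004]] ball [[0.657 0.022 0.05 ]] org [[0.712, -0.136, 0.02], [0.714, -0.295, 0.02]]
```

>>> move_arm(fingers=[0.094,0.094,0.094,0.094,0.094], xyz=[[-0.029,-0.0355,0],[-0.058,-0.071,0],[-0.087,-0.1065,0],[-0.115,-0.142,0],[-0.144,-0.177,0]], angular=[[0,0,-4.3],[0,0,-8.7],[0,0,-13],[0,0,-17.4],[0,0,-21.7]], newtons=10)

```text
time: 0.6
ee_pos: [0.3002, 0.3909, 0.2302]
ee_rot: [-0.013, 1.0, -0.0, -0.0]
ft_force: [1.3, -0.1, 0.0]
opening: 0.0941
grasp_force: 0.0
```

>>> move_arm(fingers=[0.094,0.094,0.094,0.094,0.094], xyz=[[-0.014,-0.044,0.003],[-0.028,-0.088,0.006],[-0.042,-0.132,0.009],[-0.056,-0.176,0.012],[-0.069,-0.218,0.015]], angular=[[0,0,0],[0,0,0],[0,0,0],[0,0,0],[0,0,0]])

```text
time: 1.1
ee_pos: [0.3741, 0.1745, 0.2153]
ee_rot: [-0.011, 1.0, -0.0, -0.0]
ft_force: [1.4, -0.1, 0.7]
opening: 0.0941
grasp_force: 0.0
```

>>> move_arm(fingers=[0.094,0.094,0.094,0.094,0.094], xyz=[[-0.014,-0.044,0.003],[-0.028,-0.088,0.006],[-0.042,-0.132,0.009],[-0.056,-0.176,0.012],[-0.069,-0.218,0.015]], angular=[[0,0,0],[0,0,0],[0,0,0],[0,0,0],[0,0,0]])

```text
time: 1.6
ee_pos: [0.4479, -0.042, 0.2003]
ee_rot: [-0.011, 1.0, -0.0, -0.0]
ft_force: [0.8, -0.1, -0.2]
opening: 0.0939
grasp_force: 0.0
```

```bash
cat > w.py <<'E'
from bench import *
from h import *
import sys
def go(t,o):  # t=(x,y,z,psi): shift in tool axes, yaw deg about tool z
    M=R.from_quat(o['ee_rot']).as_matrix();s=M.T@(np.array(t[:3])-o['ee_pos'])
    psi=np.arctan2(-M[1,0],-M[0,0]);print('shift',s.round(4),'turn',round(-np.degrees(t[3]-psi),2),'psi',psi.round(4))
E
python3 - <<'E'
from w import *
o=get_obs();im,d=snapshot('wrist');c=camera_info('wrist');cv2.imwrite('pics/w1.png',im);pickle.dump((im,d,c,o),open('w1.pkl','wb'))
b,g,r=[im[...,i].astype(int) for i in range(3)]
for B in blobs((b>140)&(g>150),600): print('strip',B.mean(0),axis(cast(c,B,.06,o)))
T=np.linalg.inv(cam2world(c,o));p=T@[.450,-.044,.035,1];print(p[:3],280+366*p[0]/p[2],211+366*p[1]/p[2])
E
```

```text
strip [110.01856909 272.40032769] (array([ 519.9, -192.6,  100. ,   19.1]), np.float64(0.004))
strip [275.23966942 294.69539551] (array([535.3, -43.8, 126.4,  18.3]), np.float64(0.023))
strip [161.9030007  407.20446615] (array([ 665.4, -162.2,   76.2,   33.9]), np.float64(-1.51))
strip [339.22736626 406.23765432] (array([660.4,  24.4,  45. ,  32.2]), np.float64(-1.569))
[-0.00237445 -0.00893304  0.33035437] 277.36933984107174 201.10307050069792
```

View pics/w1.png

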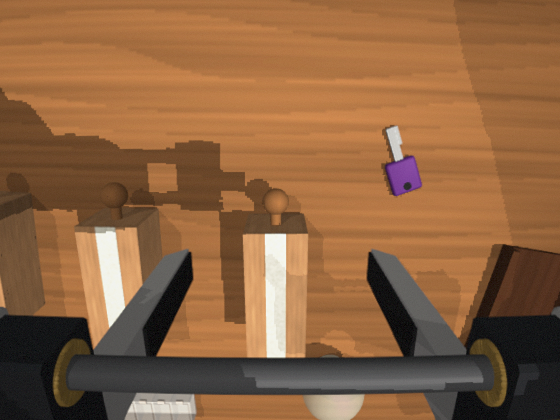

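The knob is at (276,202), within 1.5 px of the prediction, so I'm descending on box A.

>>> move_arm(fingers=[0.094,0.094,0.08,0.07,0.06], xyz=[[-0.001,-0.002,0.04],[-0.002,-0.0025,0.08],[-0.002,-0.0025,0.115],[-0.002,-0.0025,0.145],[-0.002,-0.0025,0.159]], angular=[[0,0,0],[0,0,0],[0,0,0],[0,0,0],[0,0,0]])

```text
time: 2.15
ee_pos: [0.4481, -0.042, 0.039]
ee_rot: [-0.011, 1.0, 0.0, -0.002]
ft_force: [-0.4, -0.2, 0.2]
opening: 0.0731
grasp_force: 0.0
```

>>> move_arm(fingers=[0.04,0.03,0.02,0.015,0.015], xyz=[[0,0,0],[0,0,0],[0,0,0],[0,0,0],[0,0,0]], angular=[[0,0,0],[0,0,0],[0,0,0],[0,0,0],[0,0,0]], newtons=12)

```text
time: 2.65
ee_pos: [0.4503, -0.0424, 0.0423]
ee_rot: [-0.011, 1.0, -0.0, 0.001]
ft_force: [-0.1, 0.2, -0.1]
opening: 0.0337
grasp_force: 0.0
```

>>> move_arm(fingers=[0.03,0.025,0.015,0.015,0.015], xyz=[[0,-0.002,0.001],[0,-0.002,0.001],[0,-0.002,0.001],[0,-0.002,0.001],[0,-0.002,0.001]], angular=[[0,0,0],[0,0,0],[0,0,0],[0,0,0],[0,0,0]])

```text
time: 3.15
ee_pos: [0.4498, -0.0447, 0.0406]
ee_rot: [-0.011, 1.0, -0.0, 0.0]
ft_force: [-1.4, -1.5, 2.5]
opening: 0.0231
grasp_force: 12.0
```

>>> move_arm(fingers=[0.015,0.015,0.015,0.015,0.015], xyz=[[0,0,0],[0,0,0],[0,0,0],[0,0,0],[0,0,0]], angular=[[0,0,0],[0,0,0],[0,0,0],[0,0,0],[0,0,0]])

```text
time: 3.65
ee_pos: [0.4498, -0.0446, 0.0405]
ee_rot: [-0.011, 1.0, -0.0, 0.0]
ft_force: [-0.2, -2.0, 4.2]
opening: 0.0231
grasp_force: 12.0
```

>>> move_arm(fingers=[0.015,0.015,0.015,0.015,0.015], xyz=[[-0.0004,0,-0.002],[-0.0008,0,-0.004],[-0.0012,0,-0.006],[-0.0016,0,-0.007],[-0.0017,0,-0.008]], angular=[[0,0,0],[0,0,0],[0,0,0],[0,0,0],[0,0,0]])

```text
time: 4.15
ee_pos: [0.4515, -0.0441, 0.0485]
ee_rot: [-0.011, 1.0, 0.0, 0.0]
ft_force: [-0.0, -0.1, -1.7]
opening: 0.0232
grasp_force: 12.0
```

>>> move_arm(fingers=[0.015,0.015,0.015,0.015,0.015], xyz=[[0,0,0],[0,0,0],[0,0,0],[0,0,0],[0,0,0]], angular=[[0,0,0],[0,0,0],[0,0,0],[0,0,0],[0,0,0]])

```text
time: 4.65
ee_pos: [0.4514, -0.0443, 0.0484]
ee_rot: [-0.011, 1.0, 0.0, -0.0]
ft_force: [0.1, 0.0, -1.9]
opening: 0.023
grasp_force: 12.0
```

>>> move_arm(fingers=[0.015,0.015,0.015,0.015,0.015], xyz=[[0,0,0],[0,0,0],[0,0,0],[0,0,0],[0,0,0]], angular=[[0,0,0],[0,0,0],[0,0,0],[0,0,0],[0,0,0]])

```text
time: 5.15
ee_pos: [0.4514, -0.0443, 0.0485]
ee_rot: [-0.011, 1.0, 0.0, -0.0]
ft_force: [1.1, 0.1, -1.8]
opening: 0.0231
grasp_force: 12.0
```

About 1.8 N including friction, so box A is light. Lowering and releasing it, then on to B.

>>> move_arm(fingers=[0.015,0.015,0.015,0.015,0.015], xyz=[[0.0004,0,0.002],[0.0008,0,0.004],[0.0012,0,0.006],[0.0016,0,0.0075],[0.0016,0,0.0075]], angular=[[0,0,0],[0,0,0],[0,0,0],[0,0,0],[0,0,0]])

```text
time: 5.65
ee_pos: [0.4495, -0.0444, 0.0407]
ee_rot: [-0.011, 1.0, 0.0, -0.0]
ft_force: [-0.1, 0.2, -0.9]
opening: 0.023
grasp_force: 12.0
```

>>> move_arm(fingers=[0.03,0.04,0.055,0.065,0.065], xyz=[[0,0,0],[0,0,0],[0,0,0],[0,0,0],[0,0,0]], angular=[[0,0,0],[0,0,0],[0,0,0],[0,0,0],[0,0,0]])

```text
time: 6.15
ee_pos: [0.4499, -0.0444, 0.041]
ee_rot: [-0.011, 1.0, 0.0, 0.0]
ft_force: [0.4, 0.3, 0.1]
opening: 0.0587
grasp_force: 0.0
```

>>> move_arm(fingers=[0.065,0.07,0.07,0.07,0.07], xyz=[[0,0,-0.03],[0,0,-0.075],[0,0,-0.115],[0.002,-0.04,-0.13],[0.003,-0.075,-0.13]], angular=[[0,0,0],[0,0,0],[0,0,0],[0,0,0],[0,0,0.9]])

```text
time: 6.65
ee_pos: [0.4503, -0.1201, 0.1738]
ee_rot: [-0.004, 1.0, -0.001, 0.003]
ft_force: [1.2, 0.3, 0.7]
opening: 0.07
grasp_force: 0.0
```

```bash
python3 - <<'E'
from w import *
im,d,c,o=pickle.load(open('w1.pkl','rb'));print(cast(c,[[115,195]],.035,o).round(4))
o=get_obs();print(o['ee_pos'],o['ft_force']);go((.4475,-.1925,.041,.005),o)
E
```

```text
[[ 0.4469 -0.1917  0.035 ]]
[ 0.45031543 -0.12013896  0.17375892] [1.2213824  0.3036712  0.71410681]
shift [ 0.0042 -0.0722  0.1328] turn 0.21 psi 0.0087
```

>>> move_arm(fingers=[0.07,0.07,0.07,0.07,0.07], xyz=[[0.002,-0.04,0],[0.003,-0.0725,0],[0.003,-0.0725,0.02],[0.003,-0.0725,0.05],[0.003,-0.0725,0.05]], angular=[[0,0,0],[0,0,0],[0,0,0],[0,0,0],[0,0,0]])

```text
time: 7.15
ee_pos: [0.4435, -0.1913, 0.1185]
ee_rot: [-0.003, 1.0, 0.001, -0.003]
ft_force: [-0.2, 0.4, 0.2]
opening: 0.0701
grasp_force: 0.0
```

```bash
python3 - <<'E'
from w import *
go((.4472,-.192,.041,.005),get_obs())
E
```

```text
shift [-0.0042 -0.0009  0.0775] turn 0.04 psi 0.0056
```

>>> move_arm(fingers=[0.065,0.06,0.05,0.04,0.04], xyz=[[-0.003,-0.0005,0.03],[-0.003,-0.0005,0.06],[-0.003,-0.0005,0.08],[-0.003,-0.0005,0.08],[-0.003,-0.0005,0.08]], angular=[[0,0,0],[0,0,0],[0,0,0],[0,0,0],[0,0,0]])

```text
time: 7.65
ee_pos: [0.4493, -0.1924, 0.0418]
ee_rot: [-0.003, 1.0, -0.0, 0.0]
ft_force: [-0.2, -0.3, -0.2]
opening: 0.0411
grasp_force: 0.0
```

```bash
python3 - <<'E'
from w import *
go((.4472,-.192,.041,.005),get_obs())
E
```

```text
shift [0.0021 0.0004 0.0008] turn 0.09 psi 0.0067
```

>>> move_arm(fingers=[0.03,0.02,0.015,0.015,0.015], xyz=[[0.002,0,0.0005],[0.002,0,0.0005],[0.002,0,0.0005],[0.002,0,0.0005],[0.002,0,0.0005]], angular=[[0,0,0],[0,0,0],[0,0,0],[0,0,0],[0,0,0]])

```text
time: 8.15
ee_pos: [0.4473, -0.1927, 0.0414]
ee_rot: [-0.003, 1.0, -0.0, 0.001]
ft_force: [-1.0, -0.1, 6.7]
opening: 0.0235
grasp_force: 12.0
```

>>> move_arm(fingers=[0.015,0.015,0.015,0.015,0.015], xyz=[[0,0,0],[0,0,0],[0,0,0],[0,0,0],[0,0,0]], angular=[[0,0,0],[0,0,0],[0,0,0],[0,0,0],[0,0,0]])

```text
time: 8.65
ee_pos: [0.4473, -0.1927, 0.0414]
ee_rot: [-0.003, 1.0, -0.0, 0.001]
ft_force: [-1.0, 0.1, 6.4]
opening: 0.0228
grasp_force: 12.0
```

>>> move_arm(fingers=[0.015,0.015,0.015,0.015,0.015], xyz=[[-0.0004,0,-0.002],[-0.0008,0,-0.004],[-0.0012,0,-0.006],[-0.0016,0,-0.007],[-0.0017,0,-0.008]], angular=[[0,0,0],[0,0,0],[0,0,0],[0,0,0],[0,0,0]])

```text
time: 9.15
ee_pos: [0.4488, -0.1924, 0.0485]
ee_rot: [-0.003, 1.0, 0.0, 0.0]
ft_force: [1.5, -0.4, -0.9]
opening: 0.0228
grasp_force: 12.0
```

>>> move_arm(fingers=[0.015,0.015,0.015,0.015,0.015], xyz=[[0,0,0],[0,0,0],[0,0,0],[0,0,0],[0,0,0]], angular=[[0,0,0],[0,0,0],[0,0,0],[0,0,0],[0,0,0]])

```text
time: 9.65
ee_pos: [0.4486, -0.1924, 0.0484]
ee_rot: [-0.003, 1.0, 0.0, -0.0]
ft_force: [1.3, -0.5, -0.7]
opening: 0.023
grasp_force: 12.0
```

>>> move_arm(fingers=[0.015,0.015,0.015,0.015,0.015], xyz=[[0,0,0],[0,0,0],[0,0,0],[0,0,0],[0,0,0]], angular=[[0,0,0],[0,0,0],[0,0,0],[0,0,0],[0,0,0]])

```text
time: 10.15
ee_pos: [0.4486, -0.1924, 0.0485]
ee_rot: [-0.003, 1.0, 0.0, -0.0]
ft_force: [0.2, -0.3, -0.3]
opening: 0.023
grasp_force: 12.0
```

Box B reads about 0.6 N, so it is light too. I'm setting it down and going on to C to confirm.

>>> move_arm(fingers=[0.015,0.015,0.015,0.015,0.015], xyz=[[0.0004,0,0.002],[0.0008,0,0.004],[0.0012,0,0.006],[0.0015,0,0.007],[0.0015,0,0.007]], angular=[[0,0,0],[0,0,0],[0,0,0],[0,0,0],[0,0,0]])

```text
time: 10.65
ee_pos: [0.4469, -0.1924, 0.0416]
ee_rot: [-0.003, 1.0, 0.0, -0.0]
ft_force: [-0.4, 0.2, 1.9]
opening: 0.0232
grasp_force: 12.0
```

>>> move_arm(fingers=[0.03,0.04,0.055,0.065,0.065], xyz=[[0,0,0],[0,0,0],[0,0,0],[0,0,0],[0,0,0]], angular=[[0,0,0],[0,0,0],[0,0,0],[0,0,0],[0,0,0]])

```text
time: 11.15
ee_pos: [0.4472, -0.1924, 0.0414]
ee_rot: [-0.003, 1.0, 0.0, 0.0]
ft_force: [0.4, 0.3, 0.2]
opening: 0.0583
grasp_force: 0.0
```

>>> move_arm(fingers=[0.065,0.07,0.07,0.07,0.07], xyz=[[0,0,-0.03],[0,0,-0.075],[0,0,-0.1],[0.005,-0.04,-0.1],[0.01,-0.085,-0.1]], angular=[[0,0,0],[0,0,0],[0,0,0],[0,0,2],[0,0,3.6]])

```text
time: 11.65
ee_pos: [0.4389, -0.277, 0.1428]
ee_rot: [0.027, 1.0, -0.0, 0.001]
ft_force: [0.3, -0.1, -0.3]
opening: 0.0701
grasp_force: 0.0
```

```bash
python3 - <<'E'
from w import *
o=get_obs();im,d=snapshot('wrist');c=camera_info('wrist');cv2.imwrite('pics/w2.png',im);pickle.dump((im,d,c,o),open('w2.pkl','wb'))
b,g,r=[im[...,i].astype(int) for i in range(3)]
for B in blobs((b>140)&(g>150),600): print('strip',B.mean(0),axis(cast(c,B,.06,o)))
print(o['ee_pos']);go((.4325,-.3245,.041,-.058),o)
E
```

```text
strip [216.0545738  315.28170478] (array([ 497.8, -328.7,   88.2,   19.2]), np.float64(-0.062))
strip [401.5484558  281.99787007] (array([ 490.7, -192.1,   44.8,   18.7]), np.float64(-0.011))
[ 0.43894763 -0.27697309  0.14282317]
shift [ 0.0042 -0.0478  0.1018] turn 0.28 psi -0.0531
```

View pics/w2.png

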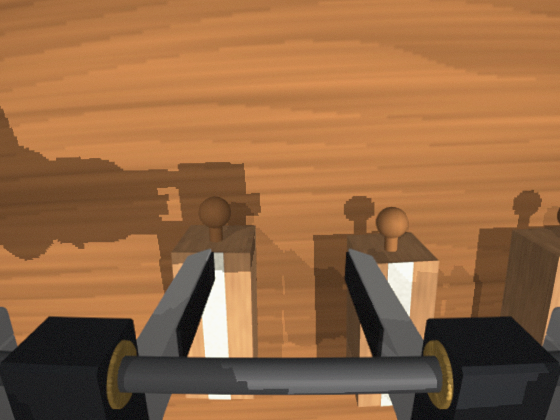

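Knob C shows at (215,212), and box B stands with its knob at (392,223).

```bash
python3 - <<'E'
from w import *
im,d,c,o=pickle.load(open('w2.pkl','rb'));k=cast(c,[[215,211],[392,222]],.036,o);print(k.round(4))
go((*k[0,:2],.041,-.06),get_obs())
E
```

```text
[[ 0.4304 -0.3243  0.036 ]
 [ 0.4462 -0.1919  0.036 ]]
shift [ 0.0039 -0.0358  0.1019] turn -0.35 psi -0.066
```

>>> move_arm(fingers=[0.07,0.07,0.07,0.07,0.07], xyz=[[0.002,-0.02,0],[0.004,-0.042,0.01],[0.004,-0.047,0.03],[0.004,-0.047,0.05],[0.004,-0.047,0.05]], angular=[[0,0,0],[0,0,0],[0,0,0],[0,0,0],[0,0,0]])

```text
time: 12.2
ee_pos: [0.4292, -0.3232, 0.0893]
ee_rot: [0.029, 1.0, 0.001, -0.002]
ft_force: [-1.2, -0.6, -0.4]
opening: 0.07
grasp_force: 0.0
```

```bash
python3 - <<'E'
from w import *
go((.4315,-.3244,.0415,-.06),get_obs())
E
```

```text
shift [-0.0026 -0.0012  0.0478] turn 0.16 psi -0.0573
```

>>> move_arm(fingers=[0.065,0.06,0.05,0.04,0.04], xyz=[[-0.001,0,0.02],[-0.001,0,0.04],[-0.001,0,0.05],[-0.001,0,0.05],[-0.001,0,0.05]], angular=[[0,0,0],[0,0,0],[0,0,0],[0,0,0],[0,0,0]])

```text
time: 12.7
ee_pos: [0.4324, -0.3243, 0.0421]
ee_rot: [0.028, 1.0, -0.0, 0.0]
ft_force: [1.4, 0.3, 0.5]
opening: 0.0413
grasp_force: 0.0
```

```bash
python3 - <<'E'
from w import *
go((.4315,-.3244,.0415,-.06),get_obs())
E
```

```text
shift [ 0.0009 -0.0001  0.0006] turn 0.21 psi -0.0564
```

>>> move_arm(fingers=[0.03,0.02,0.015,0.015,0.015], xyz=[[0.001,0,0],[0.001,0,0],[0.001,0,0],[0.001,0,0],[0.001,0,0]], angular=[[0,0,0],[0,0,0],[0,0,0],[0,0,0],[0,0,0]])

```text
time: 13.2
ee_pos: [0.4313, -0.3247, 0.0422]
ee_rot: [0.028, 1.0, -0.0, 0.0]
ft_force: [-0.2, -0.0, 5.3]
opening: 0.0231
grasp_force: 12.0
```

>>> move_arm(fingers=[0.015,0.015,0.015,0.015,0.015], xyz=[[-0.0004,0,-0.002],[-0.0008,0,-0.004],[-0.0012,0,-0.006],[-0.0016,0,-0.007],[-0.0017,0,-0.008]], angular=[[0,0,0],[0,0,0],[0,0,0],[0,0,0],[0,0,0]])

```text
time: 13.7
ee_pos: [0.4331, -0.3242, 0.0495]
ee_rot: [0.028, 1.0, -0.0, 0.0]
ft_force: [2.7, -1.1, -4.6]
opening: 0.0231
grasp_force: 12.0
```

>>> move_arm(fingers=[0.015,0.015,0.015,0.015,0.015], xyz=[[0,0,0],[0,0,0],[0,0,0],[0,0,0],[0,0,0]], angular=[[0,0,0],[0,0,0],[0,0,0],[0,0,0],[0,0,0]])

```text
time: 14.2
ee_pos: [0.4327, -0.3242, 0.0494]
ee_rot: [0.028, 1.0, 0.0, -0.0]
ft_force: [1.8, -0.0, -3.4]
opening: 0.0233
grasp_force: 12.0
```

>>> move_arm(fingers=[0.015,0.015,0.015,0.015,0.015], xyz=[[0,0,0],[0,0,0],[0,0,0],[0,0,0],[0,0,0]], angular=[[0,0,0],[0,0,0],[0,0,0],[0,0,0],[0,0,0]])

```text
time: 14.7
ee_pos: [0.4327, -0.3243, 0.0495]
ee_rot: [0.028, 1.0, 0.0, -0.0]
ft_force: [0.7, -0.3, -3.1]
opening: 0.0228
grasp_force: 12.0
```

C holds at 3.1–3.4 N, so it's the heavy one. I'll set it down, then regrasp across its body.

>>> move_arm(fingers=[0.015,0.015,0.015,0.015,0.015], xyz=[[0.0004,0,0.002],[0.0008,0,0.004],[0.0012,0,0.006],[0.0015,0,0.0075],[0.0015,0,0.0075]], angular=[[0,0,0],[0,0,0],[0,0,0],[0,0,0],[0,0,0]])

```text
time: 15.2
ee_pos: [0.4309, -0.3242, 0.0422]
ee_rot: [0.028, 1.0, 0.0, -0.0]
ft_force: [-0.6, 0.0, 1.6]
opening: 0.0231
grasp_force: 12.0
```

>>> move_arm(fingers=[0.03,0.04,0.055,0.065,0.065], xyz=[[0,0,0],[0,0,0],[0,0,0],[0,0,0],[0,0,0]], angular=[[0,0,0],[0,0,0],[0,0,0],[0,0,0],[0,0,0]])

```text
time: 15.7
ee_pos: [0.4311, -0.3242, 0.0419]
ee_rot: [0.028, 1.0, 0.0, -0.0]
ft_force: [-0.1, -0.1, -0.0]
opening: 0.0586
grasp_force: 0.0
```

>>> move_arm(fingers=[0.07,0.09,0.094,0.094,0.094], xyz=[[0,0,-0.04],[0,0,-0.08],[-0.03,0,-0.09],[-0.07,0,-0.09],[-0.087,0,-0.09]], angular=[[0,0,0],[0,0,0],[0,0,0],[0,0,0],[0,0,0]])

```text
time: 16.2
ee_pos: [0.5223, -0.3288, 0.1331]
ee_rot: [0.027, 1.0, -0.0, 0.002]
ft_force: [0.2, 0.5, -0.2]
opening: 0.0938
grasp_force: 0.0
```

>>> move_arm(fingers=[0.094,0.094,0.094,0.094,0.094], xyz=[[0,0,0.01],[0,0,0.02],[0,0,0.02],[0,0,0.02],[0,0,0.02]], angular=[[0,0,0],[0,0,0],[0,0,0],[0,0,0],[0,0,0]])

```text
time: 16.7
ee_pos: [0.5172, -0.3295, 0.112]
ee_rot: [0.029, 1.0, 0.0, -0.0]
ft_force: [-0.1, -1.1, 0.6]
opening: 0.0941
grasp_force: 0.0
```

```bash
python3 - <<'E'
from w import *
o=get_obs();print(o['ee_pos'],o['ft_force']);go((.519,-.3296,.053,-.06),o)
im,d,c,_=pickle.load(open('w2.pkl','rb'))
v,u=np.mgrid[240:330,140:420];uv=np.c_[u.ravel(),v.ravel()];D=d[uv[:,1],uv[:,0]]
P=np.c_[rays(c,uv)*D[:,None],np.ones(len(uv))]@c['hand_eye'].T
f=P[(D>0)&(P[:,2]<.04)&(np.abs(P[:,0])<.02)&(np.abs(P[:,1])>.03)&(np.abs(P[:,1])<.06)]
print('nose',np.percentile(f[:,2],[50,90,98,100]).round(4),len(f))
im,d,c=pickle.load(open('top.pkl','rb'))
m=(im[...,2]<75);roi=np.zeros_like(m);roi[140:250,150:245]=1
B=max(blobs(m&roi,400),key=len);cv2.imwrite('pics/t.png',cv2.resize(im[140:255,150:255],None,fx=5,fy=5,interpolation=cv2.INTER_CUBIC))
E
```

```text
[ 0.51720443 -0.3294704   0.11197448] [-0.09070454 -1.107118    0.56356622]
shift [-0.0018 -0.      0.059 ] turn 0.14 psi -0.0575
nose [-0.0194  0.0123  0.0216  0.0262] 6660
```

View pics/t.png

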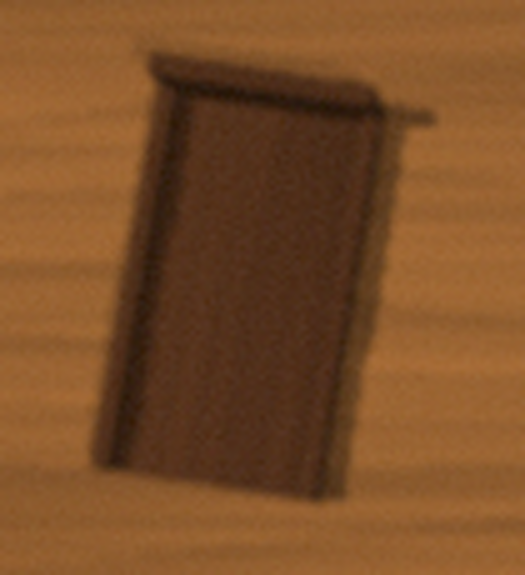

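The tray crop shows the back wall's top from (150,57) to (378,88). The front edge runs from (95,463) to (325,498), and the left rail is at x≈95–118.

```bash
python3 - <<'E'
from w import *
im,d,c=pickle.load(open('top.pkl','rb'))
f=lambda p,z:cast(c,np.array(p)/5+[150,140],z,)
W=f([[152,55],[378,88]],.045);F=f([[95,465],[325,498]],.013);I=f([[165,83],[375,112]],.045)
print(W.round(4),I.round(4),F.round(4))
for a,b in((W[0],W[1]),(I[0],I[1]),(F[0],F[1])): print('yaw',np.arctan2((a-b)[1],(a-b)[0])-np.pi/2,np.linalg.norm((a-b)[:2]))
q=f([[150,75],[95,463]],.02)
print('rail',np.arctan2(*(q[0]-q[1])[1::-1]))
m=F.mean(0)[:2];psi=-.137;print('back from front',m+170*.001*np.array([np.cos(psi),np.sin(psi)]),'inner mid',I.mean(0))
o=get_obs();go((.519,-.3296,.053,-.06),o)
E
```

```text
[[0.6909 0.2695 0.045 ]
 [0.6763 0.171  0.045 ]] [[0.6785 0.2635 0.045 ]
 [0.6658 0.1721 0.045 ]] [[0.5154 0.2962 0.013 ]
 [0.5016 0.1946 0.013 ]]
yaw -0.1470074701958064 0.09962908445008177
yaw -0.13850336318054168 0.09228170645666592
yaw -0.13468721279188856 0.10245122189612936
rail -0.1119000093754124
back from front [0.67688824 0.22218678] inner mid [0.67212819 0.21777715 0.045     ]
shift [-0.0018 -0.      0.059 ] turn 0.14 psi -0.0575
```

>>> move_arm(fingers=[0.094,0.094,0.094,0.09,0.085], xyz=[[-0.001,0,0.02],[-0.002,0,0.045],[-0.002,0,0.06],[-0.002,0,0.06],[-0.002,0,0.06]], angular=[[0,0,0],[0,0,0],[0,0,0],[0,0,0],[0,0,0]])

```text
time: 17.2
ee_pos: [0.5201, -0.3294, 0.0523]
ee_rot: [0.028, 1.0, -0.0, 0.0]
ft_force: [-0.0, 0.5, 0.1]
opening: 0.0865
grasp_force: 0.0
```

>>> move_arm(fingers=[0.075,0.065,0.058,0.05,0.045], xyz=[[0,0,0],[0,0,0],[0,0,0],[0,0,0],[0,0,0]], angular=[[0,0,0],[0,0,0],[0,0,0],[0,0,0],[0,0,0]], newtons=35)

```text
time: 17.7
ee_pos: [0.5204, -0.3297, 0.0525]
ee_rot: [0.028, 1.0, -0.0, 0.0]
ft_force: [-0.3, -0.4, 2.5]
opening: 0.0557
grasp_force: 35.0
```

>>> move_arm(fingers=[0.045,0.045,0.045,0.045,0.045], xyz=[[0,0,0],[0,0,0],[0,0,-0.002],[0,0,-0.006],[0,0,-0.012]], angular=[[0,0,0],[0,0,0],[0,0,0],[0,0,0],[0,0,0]])

```text
time: 18.2
ee_pos: [0.5189, -0.3282, 0.0629]
ee_rot: [0.028, 1.0, 0.001, -0.001]
ft_force: [-0.2, -0.2, -6.7]
opening: 0.0557
grasp_force: 35.0
```

>>> move_arm(fingers=[0.045,0.045,0.045,0.045,0.045], xyz=[[0,0,-0.012],[0,0,-0.03],[0,0,-0.05],[0,0,-0.07],[0,0,-0.085]], angular=[[0,0,0],[0,0,0],[0,0,0],[0,0,0],[0,0,0]])

```text
time: 18.7
ee_pos: [0.5203, -0.3294, 0.151]
ee_rot: [0.028, 1.0, -0.0, 0.001]
ft_force: [-0.0, 0.7, -5.9]
opening: 0.0554
grasp_force: 35.0
```

```bash
python3 - <<'E'
from w import *
o=get_obs();print(o['torque']);go((.591,.2327,.15,-.138),o)
im,d=snapshot('scene');cv2.imwrite('pics/s1.png',im)
E
```

```text
[ 0.01038242 -0.09442143 -0.01336316]
shift [-0.0388  0.5651  0.0007] turn 4.67 psi -0.0566
```

View pics/s1.png

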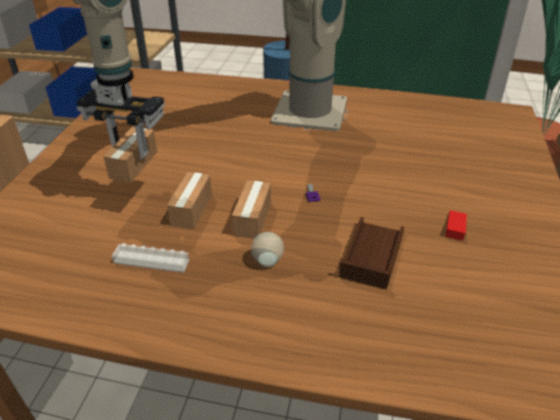

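Box C hangs level in the grip at about (132,155), and the others haven't moved. I'm carrying it to the tray.

>>> move_arm(fingers=[0.045,0.045,0.045,0.045,0.045], xyz=[[-0.001,0.015,0],[-0.004,0.045,0],[-0.007,0.085,0],[-0.01,0.125,0],[-0.013,0.165,0]], angular=[[0,0,0],[0,0,0],[0,0,0],[0,0,0],[0,0,0]])

```text
time: 19.25
ee_pos: [0.5414, -0.1619, 0.1479]
ee_rot: [0.028, 1.0, 0.001, -0.001]
ft_force: [0.2, 0.5, -6.7]
opening: 0.0557
grasp_force: 35.0
```

>>> move_arm(fingers=[0.045,0.045,0.045,0.045,0.045], xyz=[[-0.003,0.04,0],[-0.006,0.08,0],[-0.009,0.12,0],[-0.012,0.16,0],[-0.015,0.2,0]], angular=[[0,0,0],[0,0,0],[0,0,0],[0,0,0],[0,0,0]])

```text
time: 19.75
ee_pos: [0.5671, 0.0366, 0.148]
ee_rot: [0.028, 1.0, 0.0, -0.001]
ft_force: [-0.1, 0.2, -6.6]
opening: 0.056
grasp_force: 35.0
```

>>> move_arm(fingers=[0.045,0.045,0.045,0.045,0.045], xyz=[[-0.003,0.04,0],[-0.006,0.08,0],[-0.009,0.12,0],[-0.011,0.16,0],[-0.011,0.19,0]], angular=[[0,0,1],[0,0,2],[0,0,3],[0,0,4],[0,0,4.7]])

```text
time: 20.25
ee_pos: [0.5882, 0.2276, 0.1477]
ee_rot: [0.068, 0.998, 0.001, -0.001]
ft_force: [0.4, 0.8, -6.2]
opening: 0.0559
grasp_force: 35.0
```

>>> move_arm(fingers=[0.045,0.045,0.045,0.045,0.045], xyz=[[0,0.008,0.01],[0,0.01,0.02],[0,0.01,0.03],[0,0.01,0.03],[0,0.01,0.03]], angular=[[0,0,0],[0,0,0],[0,0,0],[0,0,0],[0,0,0]])

```text
time: 20.75
ee_pos: [0.5916, 0.2305, 0.1184]
ee_rot: [0.07, 0.998, -0.001, -0.001]
ft_force: [0.2, -0.4, -6.9]
opening: 0.0559
grasp_force: 35.0
```

```bash
python3 - <<'E'
from w import *
im,d=snapshot('top');cv2.imwrite('pics/t2.png',im[120:300,120:340].repeat(2,0).repeat(2,1));c=camera_info('top')
o=get_obs();print(o['ee_pos'],o['ft_force'],o['torque']);go((.591,.2327,.060,-.138),o)
im2,_=snapshot('wrist');cv2.imwrite('pics/w3.png',im2)
E
```

```text
[0.59211342 0.2309721  0.11896952] [-0.04128802  0.8010414  -6.27141017] [ 0.02134079 -0.07000026 -0.032483  ]
shift [0.0013 0.0016 0.059 ] turn -0.16 psi -0.1408
```

View pics/w3.png

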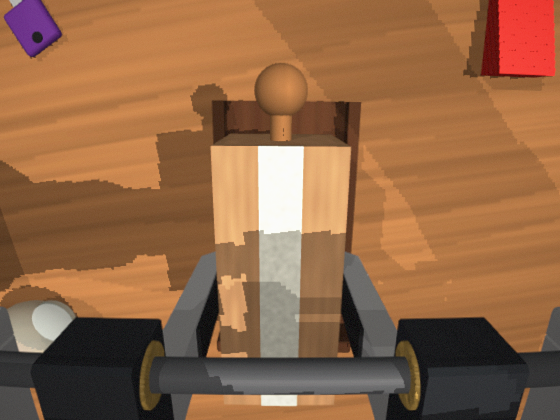

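The wrist view shows the tray's front edge level from (213,102) to (360,102), so the yaw matches. The tray's centre lies slightly right of the box's axis (286 against 281).

```bash
python3 - <<'E'
from w import *
o=get_obs();c=camera_info('wrist')
p=cast(c,[[213,102],[360,102]],.018,o);print(p.round(4),np.linalg.norm(p[0]-p[1]));M=R.from_quat(o['ee_rot']).as_matrix()
print('tool coords',((p-o['ee_pos'])@M).round(4));go((.591,.2327,.060,-.138),o)
E
```

```text
[[0.5024 0.1992 0.018 ]
 [0.5163 0.2973 0.018 ]] 0.09912068270879505
tool coords [[ 0.0846 -0.0445  0.1013]
 [ 0.0846  0.0546  0.1013]]
shift [0.0016 0.0011 0.0593] turn -0.14 psi -0.1404
```

>>> move_arm(fingers=[0.045,0.045,0.045,0.045,0.045], xyz=[[0,0.002,0.01],[0,0.004,0.025],[0,0.004,0.04],[0,0.004,0.05],[0,0.004,0.055]], angular=[[0,0,0],[0,0,0],[0,0,0],[0,0,0],[0,0,0]])

```text
time: 21.35
ee_pos: [0.5912, 0.236, 0.0618]
ee_rot: [0.069, 0.998, -0.001, -0.001]
ft_force: [0.0, 0.5, -6.5]
opening: 0.0557
grasp_force: 35.0
```

>>> move_arm(fingers=[0.045,0.045,0.045,0.045,0.045], xyz=[[0,0,0.001],[0,0,0.002],[0,0,0.003],[0,0,0.004],[0,0,0.004]], angular=[[0,0,0],[0,0,0],[0,0,0],[0,0,0],[0,0,0]])

```text
time: 21.85
ee_pos: [0.5925, 0.2366, 0.0602]
ee_rot: [0.069, 0.998, 0.0, 0.0]
ft_force: [-0.5, -0.0, -7.9]
opening: 0.0559
grasp_force: 35.0
```

>>> move_arm(fingers=[0.045,0.045,0.045,0.045,0.045], xyz=[[0,0,0.0005],[0,0,0.001],[0,0,0.0015],[0,0,0.002],[0,0,0.002]], angular=[[0,0,0],[0,0,0],[0,0,0],[0,0,0],[0,0,0]])

```text
time: 22.35
ee_pos: [0.5924, 0.2365, 0.0585]
ee_rot: [0.069, 0.998, 0.0, 0.0]
ft_force: [-1.7, -1.2, 0.2]
opening: 0.0556
grasp_force: 35.0
```

>>> move_arm(fingers=[0.045,0.045,0.045,0.045,0.045], xyz=[[-0.003,0,0],[-0.006,0,0],[-0.009,0,0],[-0.012,0,0],[-0.014,0,0]], angular=[[0,0,0],[0,0,0],[0,0,0],[0,0,0],[0,0,0]])

```text
time: 22.85
ee_pos: [0.6052, 0.2356, 0.0585]
ee_rot: [0.069, 0.998, 0.0, -0.001]
ft_force: [-6.8, 2.5, 5.4]
opening: 0.0562
grasp_force: 35.0
```

>>> move_arm(fingers=[0.045,0.045,0.045,0.045,0.045], xyz=[[-0.0006,0,0],[-0.0012,0,0],[-0.0018,0,0],[-0.0024,0,0],[-0.003,0,0]], angular=[[0,0,0],[0,0,0],[0,0,0],[0,0,0],[0,0,0]])

```text
time: 23.35
ee_pos: [0.6076, 0.2353, 0.0586]
ee_rot: [0.069, 0.998, 0.0, -0.001]
ft_force: [-5.6, 0.3, 2.8]
opening: 0.056
grasp_force: 35.0
```

>>> move_arm(fingers=[0.045,0.045,0.045,0.045,0.045], xyz=[[-0.0005,0,0],[-0.001,0,0],[-0.0015,0,0],[-0.002,0,0],[-0.002,0,0]], angular=[[0,0,0],[0,0,0],[0,0,0],[0,0,0],[0,0,0]])

```text
time: 23.85
ee_pos: [0.61, 0.2349, 0.0585]
ee_rot: [0.069, 0.998, 0.0, -0.001]
ft_force: [-5.1, 1.3, 2.7]
opening: 0.0557
grasp_force: 35.0
```

>>> move_arm(fingers=[0.045,0.045,0.045,0.045,0.045], xyz=[[-0.0005,0,0],[-0.001,0,0],[-0.0015,0,0],[-0.002,0,0],[-0.002,0,0]], angular=[[0,0,0],[0,0,0],[0,0,0],[0,0,0],[0,0,0]])

```text
time: 24.35
ee_pos: [0.6119, 0.2346, 0.0585]
ee_rot: [0.069, 0.998, 0.0, -0.001]
ft_force: [-5.5, 1.1, 2.7]
opening: 0.0557
grasp_force: 35.0
```

>>> move_arm(fingers=[0.045,0.045,0.045,0.045,0.045], xyz=[[-0.0005,0,0],[-0.001,0,0],[-0.0015,0,0],[-0.002,0,0],[-0.002,0,0]], angular=[[0,0,0],[0,0,0],[0,0,0],[0,0,0],[0,0,0]])

```text
time: 24.85
ee_pos: [0.614, 0.2344, 0.0585]
ee_rot: [0.069, 0.998, 0.0, -0.001]
ft_force: [-5.2, 1.2, 3.3]
opening: 0.0558
grasp_force: 35.0
```

>>> move_arm(fingers=[0.045,0.045,0.045,0.045,0.045], xyz=[[-0.0005,0,0],[-0.001,0,0],[-0.0015,0,0],[-0.002,0,0],[-0.002,0,0]], angular=[[0,0,0],[0,0,0],[0,0,0],[0,0,0],[0,0,0]])

```text
time: 25.35
ee_pos: [0.6147, 0.2343, 0.0586]
ee_rot: [0.069, 0.998, 0.0, -0.002]
ft_force: [-7.2, 2.5, 5.8]
opening: 0.0555
grasp_force: 35.0
```

>>> move_arm(fingers=[0.045,0.045,0.045,0.045,0.045], xyz=[[-0.0005,0,0],[-0.001,0,0],[-0.0015,0,0],[-0.0015,0,0],[-0.0015,0,0]], angular=[[0,0,0],[0,0,0],[0,0,0],[0,0,0],[0,0,0]])

```text
time: 25.85
ee_pos: [0.6147, 0.2343, 0.0586]
ee_rot: [0.069, 0.998, 0.0, -0.004]
ft_force: [-12.1, 0.7, 9.4]
opening: 0.0564
grasp_force: 35.0
```

Firm contact at 12 N and no further motion, so the box is against the wall. I'll ease off slightly and open.

>>> move_arm(fingers=[0.045,0.045,0.058,0.062,0.066], xyz=[[0.0005,0,0],[0.0005,0,0],[0.0005,0,0],[0.0005,0,0],[0.0005,0,0]], angular=[[0,0,0],[0,0,0],[0,0,0],[0,0,0],[0,0,0]])

```text
time: 26.35
ee_pos: [0.6195, 0.2327, 0.0584]
ee_rot: [0.07, 0.998, 0.0, 0.001]
ft_force: [0.3, -0.5, -0.4]
opening: 0.0655
grasp_force: 0.0
```

>>> move_arm(fingers=[0.07,0.076,0.08,0.08,0.08], xyz=[[0,0,0],[0,0,0],[0,0,0],[0,0,0],[0,0,0]], angular=[[0,0,0],[0,0,0],[0,0,0],[0,0,0],[0,0,0]])

```text
time: 26.85
ee_pos: [0.6181, 0.2329, 0.0579]
ee_rot: [0.069, 0.998, 0.0, -0.0]
ft_force: [0.1, 0.3, -0.4]
opening: 0.0798
grasp_force: 0.0
```

>>> move_arm(fingers=[0.08,0.08,0.08,0.08,0.08], xyz=[[0,0,-0.015],[0,0,-0.04],[0,0,-0.075],[0,0,-0.11],[0,0,-0.13]], angular=[[0,0,0],[0,0,0],[0,0,0],[0,0,0],[0,0,0]])

```text
time: 27.35
ee_pos: [0.6196, 0.2334, 0.1924]
ee_rot: [0.069, 0.998, 0.001, 0.002]
ft_force: [0.0, 0.3, -0.2]
opening: 0.08
grasp_force: 0.0
```

>>> move_arm(fingers=[0.08,0.08,0.08,0.08,0.08], xyz=[[0.03,0,-0.01],[0.06,0,-0.02],[0.1,0,-0.03],[0.13,0,-0.03],[0.13,0,-0.03]], angular=[[0,0,0],[0,0,0],[0,0,0],[0,0,0],[0,0,0]])

```text
time: 27.85
ee_pos: [0.4853, 0.2523, 0.2196]
ee_rot: [0.067, 0.998, 0.001, -0.001]
ft_force: [-0.1, -0.7, 0.4]
opening: 0.0799
grasp_force: 0.0
```

```bash
python3 - <<'E'
from w import *
o=get_obs();print(o['ee_pos'],o['ft_force'])
im2,d2=snapshot('wrist');c=camera_info('wrist');b,g=im2[...,0].astype(int),im2[...,1]
for B in blobs((b>140)&(g>150),600): print('strip',B.mean(0),axis(cast(c,B,.066,o)))
cv2.imwrite('pics/w4.png',im2);im,_=snapshot('scene');cv2.imwrite('pics/s2.png',im)
E
```

```text
[0.48527062 0.25233235 0.2196022 ] [-0.09605523 -0.65936041  0.37524128]
strip [279.02458548 312.53173242] (array([596. , 237.3,  97.7,  19.2]), np.float64(-0.144))
```

View pics/w4.png

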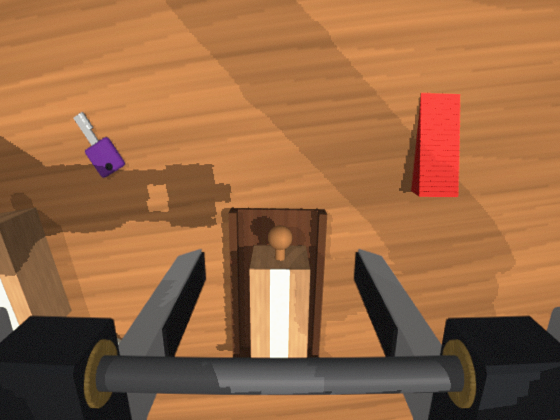

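View pics/s2.png

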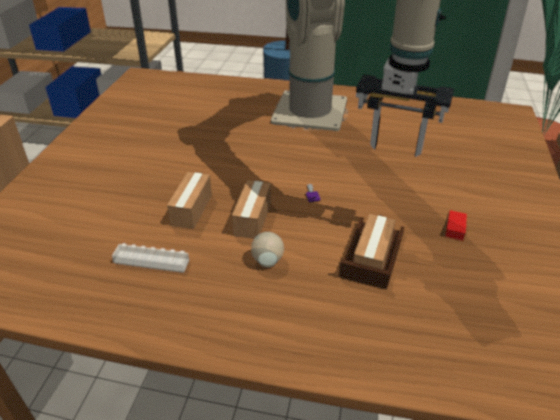

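The box sits between the rails with its knob at the open front (280,238). The other things haven't moved. I'll check the box against the wall with numbers, then hand in.

```bash
python3 - <<'E'
from w import *
im,d=snapshot('top');c=camera_info('top');b,g=im[...,0].astype(int),im[...,1]
m=(b>130)&(g>140);m[:140]=0;m[255:]=0;m[:,:165]=0
for B in blobs(m,60): print('strip',B.mean(0).round(),axis(cast(c,B,.066 if B[:,0].mean()<260 else .06)))
o=get_obs();w=camera_info('wrist');k=cast(w,[[280,238]],.041,o)[0];f=cast(w,[[280,210]],.01,o)[0]
print('knob to front edge (expect .018)',(k-f)[:2]@[.9905,-.137],o['ee_pos'],o['ft_force'])
E
```

```text
strip [400. 146.] (array([ 699.7, -205.9,  149.7,   28.4]), np.float64(-1.558))
strip [193. 185.] (array([612.6, 236.5, 131.2,  20.6]), np.float64(-0.14))
strip [293. 167.] (array([653.8,  25.7,  45.4,  37.7]), np.float64(0.782))
strip [326. 218.] (array([539.2, -42.1, 126.1,  18.9]), np.float64(-0.003))
strip [396. 224.] (array([ 534.6, -191.4,  128.9,   19.2]), np.float64(-0.017))
knob to front edge (expect .018) 0.019094642619246684 [0.49045857 0.2509103  0.21896117] [-0.66491746  0.13196418  0.94898092]
```

```bash
python3 -c "
from bench import *
print(sign_off())"
```

```text
the job is handed in; nothing more can be done
None
```

The heavy box was the rightmost one (about 3.2 N at the knob); it is in the tray, knob to the open front, pressed against the back wall at about 12 N and released, with the other things where they were, and the job is handed in (no verdict was shown).

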